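# Spin the plating turntable and brake it on the mark

### The arm

A 6-joint arm with a two-finger parallel gripper is mounted at the origin on the work surface. World frame = base frame: x ahead of the robot, y to its left, z up, the work surface at z = 0. Lengths are in m, angles in rad, forces in N, time in s.
With the tool pointing down it reaches from about 0.375 to 0.9 m from the base axis. Payload 3.1 kg.
Tool frame: the origin (TCP) lies at the very end of the fingers, on their centre line; the grasp point (between the pads) lies 19 mm behind it; z points along the fingers, y is the line along which they close (so a half turn about z gives the same grasp; the last joint's range is limited). The gripper opens to 87 mm and grips with 3 to 60 N. Pads are 19 mm wide; open, the fingers measure 117 mm over their backs; the gripper's body (75 mm by 190 mm) begins 51 mm behind the grasp point.
Start: joints at [1.018, 0.527, 1.433, -0, 1.181, -0.178], TCP at [0.229, 0.582, 0.223] pointing down, gripper open.
Joint ranges: [-3.08, 3.08], [-0.75, 2.2], [0.22, 2.44], [-1.43, 4.57], [0, 2.65], [-2.85, 2.85]. Speed limits (rad/s): [2.79, 2.79, 3.14, 3.14, 3.14, 3.14].

### API

Orientations are given as a unit quaternion [x, y, z, w].
In Python, from rig import status, viewer, robot gives the robot as it stands.
- The arm moves only by the tool arm_command, never from a script. Its arguments are lists of equal length, an entry for each row: "delta_rot": the turn, a rotation vector about the tool's x, y, z in degrees, a list of three; "delta_pos": the shift along the tool's x, y, z in m, a list of three; "gripper": the closure, from -1 (fully open) to 1 (shut). In form: {"delta_rot": [[rx, ry, rz], ...], "delta_pos": [[dx, dy, dz], ...], "gripper": [gripper, ...]}. A call has 1 to 12 rows; each row is the pose to reach, as a shift and turn from the pose commanded when the call began, along the tool's axes at that moment; what a row does not reach only later rows make up. A row lasts 1/12 s, in which the tool goes at most 41.7 mm and 7.16 degrees, less where a joint would pass 70% of its speed; a pose out of reach is approached as far as the arm can. A call with a gripper value outside its range is refused whole. The fingers move at their own pace and stop on an object; "grip_force" is the grip in N (left out, the last holds). Time passes only in rows, so rows that repeat a pose let the fingers close. It gives the time, the measured TCP pose, the force, the opening and the grip force at its end, in the units of the state.
- status.get_obs(): the state, without advancing time (a new reading comes with each control period).
- viewer.camera(name): name is "side" or "top" or "wrist"; returns a dict with "pixels" (420x560x3 uint8, blue, green, red), "fx", "fy", "cx", "cy" (pixels), "pose" (4x4, takes a point from camera to world coordinates); the wrist camera has in their place "mount" (4x4, takes a point from camera to tool coordinates, whose origin is the TCP and whose axes are the flange's). Camera axes: x right, y down, z forward; pixel columns grow to the right and rows downward; lengths in m; the calibration is good to about 2 mm. The wrist camera is an equidistant fisheye: a pixel r from the principal point sees the ray r / f radians off the axis. A picture is of the moment at which its call begins: read the wrist's pose just before it. There is no depth.
- robot.hand_in(): hands the job in; it is judged then, once.
The state is a dict: "time": time; "q": joint angles; "joint_velocities": joint speeds; "joint_torque": joint torques, N m; "position": TCP position; "tool_rot": TCP orientation; "ft_force": force on the tool from outside, world axes, zero at the start; "moment": the same for the moment, N m; "grip_width": finger opening in m; "grip_force": force on a finger pad.
Only numpy, scipy, OpenCV 4.12 (cv2) and the standard library are available. Lean on these libraries where they do the work, as an engineer would, in place of code of your own. Each camera call takes 0.05 s, during which the arm holds its last target. There are 200 camera calls.

### The job

Give the open agar plate on the plating turntable its finishing spin: flick the platter with a fingertip so that it spins freely, in either direction, faster than one turn in two and a half seconds, and let it run untouched for at least three seconds. Then brake it with a fingertip, catching it so that it comes to its first stop with the white mark at the index pointer (easing it the last bit onto the mark is fine, stopping it elsewhere and turning it round is not), and take the finger away with the platter standing still on the mark. Do not touch the open plate itself or lift it off the platter, and leave the other things on the bench where they are.

Things in the scene. Friction and masses are not known exactly. Their poses are not given: they have to be found in the camera images.
- turntable: plating turntable: a heavy, fixed, grey round base 144 mm across carrying a dark round platter on a ball bearing. Origin on the bench, on the platter's upright axis; z up; its -x axis points to the index pointer. The platter is a disc 160 mm across, underside 56 mm and flat top 66 mm above the bench; its rim is bare from 59 to 80 mm from the axis
- platter_center (a point): the point on the turntable's axis at the height of the platter's top (66 mm above the bench)
- post (a point): top centre of one of the platter's three upright black rubber posts, the one opposite the mark. They stand round the plate 120 degrees apart (60, 180 and 300 degrees round from the mark), 10 mm thick, centres 54 mm from the axis, tops 100 mm above the bench, 18 mm above the plate's rim, so that a finger can push them above the plate. They turn with the platter
- index (a point): the fixed point at the platter's edge, 80 mm from the axis and at the height of the platter's top, to which the index pointer points. The pointer is a fixed upright steel bracket 12 mm wide beside the rim, 83 to 99 mm from the axis, up to 71 mm above the bench, with a white point towards the rim
- mark (a point): outer end, at the platter's edge (80 mm from the axis, height of the platter's top), of the white mark: a radial white line 10 mm wide and 18 mm long on the platter's rim, which goes round with the platter
- platter (a joint): angle of the platter (rad), counter-clockwise from above positive, counted on through whole turns; 0 or any whole number of turns: mark at the index. At rest anywhere from -3 to 3 at first. Inertia 0.004 kg m2, very free: from 3 rad/s it loses about 0.1 rad/s each second and needs over half a minute to run down; a firm fingertip stops it almost at once, a light tap only slows it; a sideways flick of the leaving finger can set it creeping
- dish: the open agar plate, a loose clear dish 90 mm across and 14 mm high, amber inside, lying on the platter's 2 mm rubber mat between the three posts with about 4 mm of play, its rim 82 mm above the bench; origin at the centre of its underside. Not to be touched
- dish_lid: lid of the agar plate, clear, open side up: a shallow round tray 95 mm across and 12 mm high, on the bench near the turntable; origin at the centre of its underside; leave it alone
- spreader: L-shaped spreader lying on the bench near the turntable: a steel rod 6 mm thick, straight leg 165 mm, bent foot 36 mm; origin under the straight leg, its x axis along it; leave it alone
- marker_pen: marker pen lying on the bench near the turntable, 130 mm long, 12 mm thick, x along it; origin under its middle; leave it alone
- slide_box: closed flat box of microscope slides, 87 x 192 x 35 mm high, long side along its y axis; origin at the centre of its underside; leave it alone
- media_bottle: small glass bottle with screw cap, 62 mm across, 114 mm high, standing; origin at the centre of its underside; leave it alone
- dish_stack: stack of four closed agar plates, 94 mm across, 64 mm high; origin at the centre of its underside; leave it alone
- loop_beaker: small glass beaker, 70 mm across, 80 mm high, with wire loops standing in it up to 115 mm; origin at the centre of its underside; leave it alone
Not all that is in view belongs to the job. Leave any purple or red look-alike of the turntable alone.

How it is judged:
By the outcome, as a careful person would: the job done as asked, in the order asked, and still so for the second after the job is handed in, with the robot touching nothing.
It also fails if it takes over 48 s, if anything falls off the work surface, if the arm or the gripper's body presses on something with over 40 N, if the wrist force passes 120 N, or if a joint passes its speed limit or range.

## Working session

There is one attempt and no reset: what is moved stays moved. The work goes in short steps, Python scripts to look and compute and a tool call to move; the robot and the scene stay as the last step left them, time stands still between calls to the robot, and variables do not carry over. Pictures are saved under pics/ and viewed, at most 10 in all, crops included, and the job is handed in when it is done.

Besides the shell and the picture viewer there is one more tool, called after "Emit:" by a JSON object that holds its "fn" and its "kwargs". arm_command: Moves the arm, as the interface text tells. Its arguments: {"type":"object","properties":{"delta_rot":{"type":"array","items":{"type":"array","items":{"type":"number"}}},"delta_pos":{"type":"array","items":{"type":"array","items":{"type":"number"}}},"gripper":{"type":"array","items":{"type":"number"}},"grip_force":{"type":"number"}},"required":["delta_rot","delta_pos","gripper"]}

```bash
ls; mkdir -p pics
python3 - <<'E'
from rig import status, viewer
import cv2,numpy as np
o=status.get_obs(); print(o)
for n in ("top","side"):
    c=viewer.camera(n); np.savez("pics/%s0.npz"%n,**c); cv2.imwrite("pics/%s0.png"%n,c["pixels"]); print(n,c["fx"],c["fy"],c["cx"],c["cy"],np.round(c["pose"],3).tolist())
E
```

```text
pics
{'time': 0.0, 'q': array([ 1.01746395e+00,  5.28493391e-01,  1.43388118e+00,  1.15052296e-05,
        1.18135774e+00, -1.78526732e-01]), 'joint_velocities': array([ 0.00143674, -0.00044227, -0.0011342 ,  0.00058095, -0.00076403,
        0.00079052]), 'joint_torque': array([ 9.93103604e-04, -4.40028226e+01, -1.76589721e+01,  6.33101701e-02,
        5.81067475e-02, -1.63656591e-04]), 'position': array([0.22841244, 0.58100259, 0.2215616 ]), 'tool_rot': array([ 1.86309866e-01,  9.82490452e-01, -9.97093945e-04, -3.87770861e-04]), 'ft_force': array([ 0.53819309, -0.61835314, -0.35149496]), 'moment': array([ 0.01380863, -0.04180274, -0.06671557]), 'grip_force': 0.0, 'grip_width': 0.0874041414221636}
top 424.4319667453548 424.4319667453548 272.45461624374 206.15793255275096 [[-0.028, -0.986, 0.164, 0.299], [-1.0, 0.029, 0.009, -0.012], [-0.014, -0.163, -0.986, 1.188], [0.0, 0.0, 0.0, 1.0]]
side 451.62594683638605 451.62594683638605 279.62371989662716 209.7701169187896 [[0.692, -0.521, 0.5, -0.186], [-0.722, -0.508, 0.47, -0.646], [0.009, -0.686, -0.728, 1.082], [0.0, 0.0, 0.0, 1.0]]
```

View pics/top0.png

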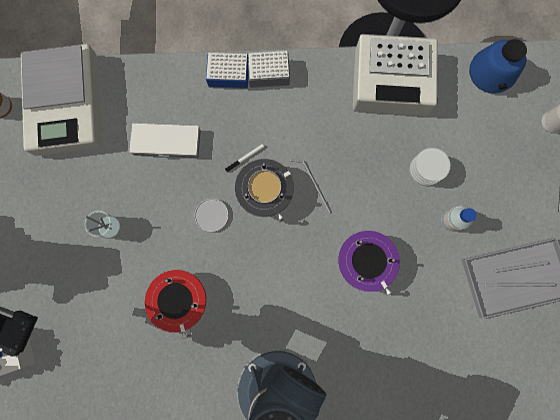

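View pics/side0.png

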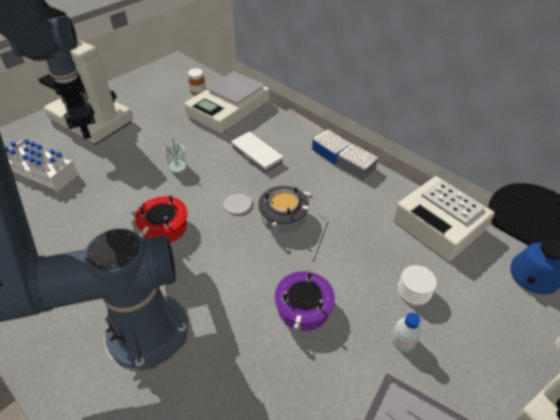

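Candidates in the top view are the grey turntable with the amber plate at (264,187), the red look-alike at (176,300) and the purple one at (368,261). I choose the grey one and check it in a close crop, because two white features, at (290,172) and (280,217), could each be the mark or the pointer.

```bash
cat > h.py <<'E'
import numpy as np, cv2
from rig import status, viewer
def ray(c,uv,z):
    uv=np.atleast_2d(uv).astype(float)
    d=np.c_[(uv[:,0]-c["cx"])/c["fx"],(uv[:,1]-c["cy"])/c["fy"],np.ones(len(uv))]@c["pose"][:3,:3].T
    p=c["pose"][:3,3]; return p+d*((z-p[2])/d[:,2])[:,None]
def proj(c,P):
    q=(np.atleast_2d(P)-c["pose"][:3,3])@c["pose"][:3,:3]
    return np.c_[c["fx"]*q[:,0]/q[:,2]+c["cx"],c["fy"]*q[:,1]/q[:,2]+c["cy"]]
E
python3 - <<'E'
from h import *
im=[]
for n,(u,v) in (("top",(264,187)),("side",(285,208))):
    c=np.load("pics/%s0.npz"%n); p=c["pixels"]
    im.append(cv2.resize(p[v-40:v+40,u-40:u+40],(400,400),interpolation=cv2.INTER_CUBIC))
    hsv=cv2.cvtColor(p,cv2.COLOR_BGR2HSV)
    am=cv2.inRange(hsv,(8,70,80),(30,255,255)); roi=np.zeros_like(am); roi[v-40:v+40,u-40:u+40]=255
    am&=roi; k,l,s,ct=cv2.connectedComponentsWithStats(am); i=1+s[1:,4].argmax()
    print(n,"amber",ct[i],s[i],ray(c,ct[i],.080))
    w=cv2.inRange(hsv,(0,0,180),(180,50,255))&roi
    k,l,s,ct=cv2.connectedComponentsWithStats(w)
    for i in range(1,k):
        if s[i,4]>5: print(" white",ct[i].round(1),s[i],ray(c,ct[i],.066).round(3))
    # dark platter
    g=cv2.inRange(hsv,(0,0,0),(180,255,95))&roi
cv2.imwrite("pics/crop0.png",np.hstack(im))
E
```

```text
top amber [264.10303831 186.12813738] [249 171  31  31 757] [[0.53750817 0.01917714 0.08      ]]
 white [249.2 153.4] [238 147  24  15  59] [[0.633 0.058 0.066]]
 white [286.5 173.6] [284 171   6   6  21] [[ 0.573 -0.042  0.066]]
 white [279.6 216.8] [279 215   3   4   8] [[ 0.456 -0.02   0.066]]
side amber [283.57590361 200.8746988 ] [270 192  28  19 415] [[0.53782868 0.01845596 0.08      ]]
 white [307.  192.8] [304 192   6   3  14] [[ 0.627 -0.001  0.066]]
 white [246.9 201.9] [245 196   6  14  59] [[0.464 0.107 0.066]]
 white [305.1 206.8] [303 206   5   3  11] [[ 0.576 -0.038  0.066]]
```

View pics/crop0.png

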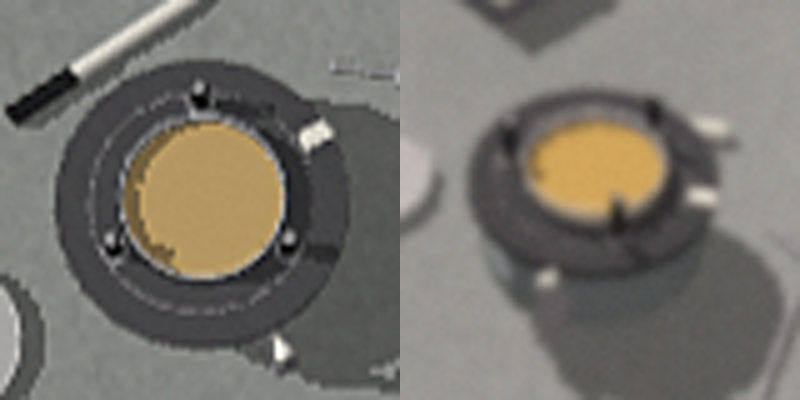

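The crop shows the grey table with the amber plate. The white mark lies on the rim at top pixel (286.5,173.6), and the pointer sits outside the rim at (279.6,217). Their distances from the axis (71 mm and 90 mm) match the description. There are three posts, and the one at about 0° is suited to a counter-clockwise push.

```bash
cat >> h.py <<'E'
from scipy.spatial.transform import Rotation as Ro
C=np.array([.5375,.019])
def rel(p,yaw,o=None):
    "shift (tool axes) and turn (deg) from now to world p with tool down, tool x at yaw deg"
    o=o or status.get_obs(); R=Ro.from_quat(o["tool_rot"])
    y=np.deg2rad(yaw); x=np.array([np.cos(y),np.sin(y),0]); z=np.array([0,0,-1.])
    T=Ro.from_matrix(np.c_[x,np.cross(z,x),z])
    return R.inv().apply(np.array(p)-o["position"]).round(4), np.rad2deg((R.inv()*T).as_rotvec()).round(2)
def nd(n,a,b,z,c=None):
    "world point a along direction n (deg), b along its ccw tangent"
    t=np.deg2rad(n); c=C if c is None else c
    return np.r_[c+a*np.array([np.cos(t),np.sin(t)])+b*np.array([-np.sin(t),np.cos(t)]),z]
E
python3 - <<'E'
from h import *
print(nd(35,.062,-.058,.2)); print(rel(nd(35,.062,-.058,.2),125))
# platter outline fit in top view
c=np.load("pics/top0.npz"); p=c["pixels"]
g=cv2.cvtColor(p,cv2.COLOR_BGR2GRAY)
a=np.deg2rad(np.arange(0,360,3)); pts=[]
for t in a:
    r=np.arange(.068,.092,.0005); P=np.c_[C[0]+r*np.cos(t),C[1]+r*np.sin(t),np.full(len(r),.066)]
    uv=proj(c,P).astype(np.float32); s=cv2.remap(g,uv[:,0].reshape(1,-1),uv[:,1].reshape(1,-1),cv2.INTER_LINEAR)[0].astype(float)
    d=s[6:]-s[:-6]; i=d.argmax()
    if d[i]>25: pts.append(P[i+3,:2])
pts=np.array(pts)
for _ in range(4):
    A=np.c_[2*pts,np.ones(len(pts))]; s=np.linalg.lstsq(A,(pts**2).sum(1),rcond=None)[0]
    rr=np.sqrt(s[2]+s[0]**2+s[1]**2); e=abs(np.hypot(*(pts-s[:2]).T)-rr); print(s[:2],rr,len(pts)); pts=pts[e<max(.0015,np.percentile(e,85))]
E
```

```text
[0.62155486 0.00705092 0.2       ]
(array([-0.576 , -0.3902,  0.0222]), array([-1.100e-01,  1.000e-02,  3.353e+01]))
[0.53738324 0.0195034 ] 0.08039851842143654 95
[0.5375725  0.01983799] 0.08016034638910736 85
[0.5375725  0.01983799] 0.08016034638910736 85
[0.5375725  0.01983799] 0.08016034638910736 85
```

Emit:
{"fn": "arm_command", "kwargs": {"delta_rot": [[0, 0, 7], [0, 0, 14], [0, 0, 21], [0, 0, 28], [0, 0, 33.5], [0, 0, 33.5], [0, 0, 33.5], [0, 0, 33.5], [0, 0, 33.5], [0, 0, 33.5], [0, 0, 33.5], [0, 0, 33.5]], "delta_pos": [[-0.02, -0.014, 0], [-0.052, -0.035, 0], [-0.085, -0.057, 0], [-0.118, -0.08, 0], [-0.15, -0.102, 0], [-0.184, -0.124, 0], [-0.217, -0.147, 0], [-0.25, -0.169, 0], [-0.284, -0.192, 0], [-0.317, -0.214, 0], [-0.35, -0.236, 0], [-0.384, -0.258, 0]], "gripper": [1, 1, 1, 1, 1, 1, 1, 1, 1, 1, 1, 1]}}

```text
time: 1.1
position: [0.492, 0.1991, 0.2223]
tool_rot: [0.462, 0.887, -0.0, -0.0]
ft_force: [0.4, 0.9, 0.7]
grip_width: 0.0149
grip_force: 0.0
```

```bash
sed -i 's/^C=.*/C=np.array([.5376,.0198])/' h.py
python3 - <<'E'
from h import *
o=status.get_obs(); print(o["time"],o["position"],o["grip_width"],o["q"]); print(rel(nd(35,.062,-.058,.2),125))
E
```

```text
1.1 [0.49197533 0.19911835 0.22229989] 0.014873150364245939 [ 1.73796084e-01  4.01752174e-01  1.66799611e+00  1.68139253e-04
  1.07275723e+00 -4.37474062e-01]
(array([-0.2311, -0.0035,  0.0222]), array([-0.04, -0.03,  0.02]))
```

Emit:
{"fn": "arm_command", "kwargs": {"delta_rot": [[0, 0, 0], [0, 0, 0], [0, 0, 0], [0, 0, 0], [0, 0, 0], [0, 0, 0], [0, 0, 0], [0, 0, 0]], "delta_pos": [[-0.04, 0, 0], [-0.08, -0.001, 0], [-0.12, -0.002, 0], [-0.16, -0.003, 0.005], [-0.195, -0.0035, 0.015], [-0.22, -0.0035, 0.022], [-0.231, -0.0035, 0.022], [-0.231, -0.0035, 0.022]], "gripper": [1, 1, 1, 1, 1, 1, 1, 1]}}

```text
time: 1.77
position: [0.6222, 0.0076, 0.1996]
tool_rot: [0.463, 0.886, -0.0, -0.0]
ft_force: [-0.1, -0.1, 1.2]
grip_width: 0.0006
grip_force: 0.0
```

Run:
```python
from h import *
o=status.get_obs(); print(o["time"],o["position"],o["grip_width"]); 
c=viewer.camera("wrist"); o1=dict(c,**{"pos":o["position"],"rot":o["tool_rot"]}); np.savez("pics/w1.npz",**o1)
cv2.imwrite("pics/w1.png",c["pixels"]); print({k:c[k] for k in("fx","cx","cy")},c["mount"].round(3))
s=viewer.camera("side"); cv2.imwrite("pics/s1.png",cv2.resize(s["pixels"][130:270,180:370],None,fx=3,fy=3)); np.savez("pics/s1.npz",**s)
print(rel(nd(35,.062,-.058,.09),125), rel(nd(35,.062,-.055,.09),125))
```

```text
1.7667 [0.62224847 0.0075874  0.19964347] 0.0005908982080872266
{'fx': 325.19226210127806, 'cx': 284.99130244254303, 'cy': 208.32648428636634} [[-0.    -0.968 -0.249  0.067]
 [ 1.    -0.    -0.     0.001]
 [ 0.    -0.249  0.968 -0.164]
 [ 0.     0.     0.     1.   ]]
(array([-0.0032, -0.0006,  0.1104]), array([-0.04, -0.1 ,  0.02])) (array([-0.0002, -0.0006,  0.1104]), array([-0.04, -0.1 ,  0.02]))
```

View pics/w1.png

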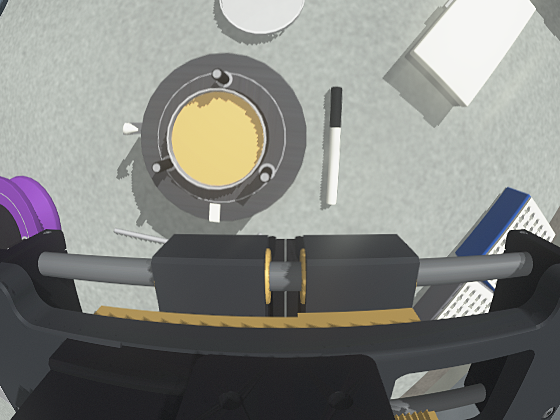

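View pics/s1.png

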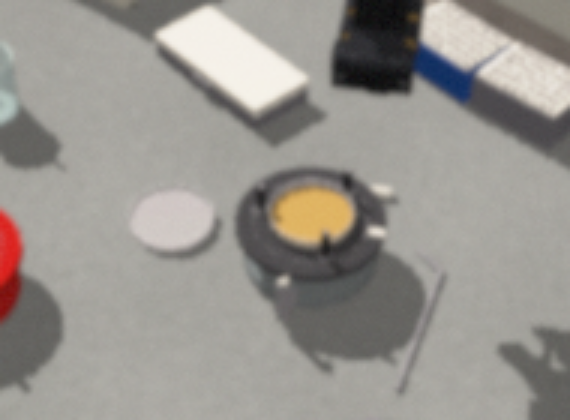

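The wrist view shows the platter centre at about (222,138), the mark at (214,212) and the pointer at (130,128); the fingers are shut and clear of everything. The side view at rest shows the mark at (376,232) and the pointer at (283,281) in the crop. Next I measure the index direction in each view with one tracker.

```bash
cat >> h.py <<'E'
def wray(c,uv,z,pos,rot):
    uv=np.atleast_2d(uv).astype(float); d=uv-[c["cx"],c["cy"]]; r=np.hypot(*d.T)+1e-9; t=r/c["fx"]
    v=np.c_[d/r[:,None]*np.sin(t)[:,None],np.cos(t)]
    R=Ro.from_quat(rot); M=c["mount"]; w=R.apply(v@M[:3,:3].T); p=pos+R.apply(M[:3,3])
    return p+w*((z-p[2])/w[:,2])[:,None]
def white(c,z=.066,o=None,r0=.062,r1=.0795,th=165,cc=None):
    "white pixels on plane z in an annulus round the axis -> (angle deg, radius m, n)"
    h,w=c["pixels"].shape[:2]; g=c["pixels"].min(2)
    v,u=np.nonzero(g>th); P=(wray(c,np.c_[u,v],z,o["position"],o["tool_rot"]) if o else ray(c,np.c_[u,v],z))[:,:2]-(C if cc is None else cc)
    R=np.hypot(*P.T); k=(R>r0)&(R<r1); P=P[k]
    if len(P)<2: return None
    out=[]
    m=np.zeros((h,w),np.uint8); m[v[k],u[k]]=1; n,l,s,_=cv2.connectedComponentsWithStats(m,connectivity=8); L=l[v[k],u[k]]
    for i in range(1,n):
        q=P[L==i]; 
        if len(q)>2: mu=q.mean(0); out.append((round(np.degrees(np.arctan2(mu[1],mu[0])),1),round(np.hypot(*mu),4),len(q)))
    return sorted(out,key=lambda a:-a[2])[:3]
E
python3 - <<'E'
from h import *
w=dict(np.load("pics/w1.npz")); o={"position":w["pos"],"tool_rot":w["rot"]}
for n,c,oo in(("top",np.load("pics/top0.npz"),None),("side",np.load("pics/s1.npz"),None),("wrist",w,o)):
    print(n,"mark",white(c,o=oo),"pointer",white(c,z=.070,o=oo,r0=.081,r1=.101,th=170))
# wrist view: amber centre as a check of the axis
hsv=cv2.cvtColor(w["pixels"],cv2.COLOR_BGR2HSV); a=cv2.inRange(hsv[:220],(15,70,120),(30,255,255)); v,u=np.nonzero(a); P=wray(w,np.c_[u,v],.078,w["pos"],w["rot"]); P=P[np.hypot(*(P[:,:2]-C).T)<.06]; print(P.min(0),P.max(0),(P.min(0)+P.max(0))/2)
E
```

```text
top mark [(np.float64(-59.7), np.float64(0.0712), 21)] pointer [(np.float64(31.6), np.float64(0.0987), 17), (np.float64(-154.3), np.float64(0.0913), 8)]
side mark [(np.float64(-56.9), np.float64(0.0707), 16)] pointer [(np.float64(-14.2), np.float64(0.0904), 21)]
wrist mark [(np.float64(-59.0), np.float64(0.0712), 174), (np.float64(175.9), np.float64(0.0756), 141), (np.float64(33.7), np.float64(0.0625), 56)] pointer [(np.float64(82.9), np.float64(0.0315), 8142), (np.float64(-126.0), np.float64(0.0952), 86)]
[ 0.49793621 -0.0216554   0.078     ] [0.58182779 0.06221194 0.078     ] [0.539882   0.02027827 0.078     ]
```

Emit:
{"fn": "arm_command", "kwargs": {"delta_rot": [[0, 0, 0], [0, 0, 0], [0, 0, 0], [0, 0, 0], [0, 0, 0]], "delta_pos": [[-0.003, 0, 0.03], [-0.003, 0, 0.065], [-0.003, 0, 0.095], [-0.003, 0, 0.11], [-0.003, 0, 0.11]], "gripper": [1, 1, 1, 1, 1]}}

```text
time: 2.28
position: [0.6189, 0.0102, 0.0873]
tool_rot: [0.46, 0.888, -0.001, -0.004]
ft_force: [-0.3, 0.6, -0.5]
grip_width: 0.0004
grip_force: 0.0
```

Emit:
{"fn": "arm_command", "kwargs": {"delta_rot": [[0, 0, 0], [0, 0, 0], [0, 0, 0], [0, 0, 0], [0, 0, 0], [0, 0, 0], [0, 0, 0], [0, 0, 0], [0, 0, 0], [0, 0, 0], [0, 0, 0], [0, 0, 0]], "delta_pos": [[0.005, 0, 0], [0.014, 0, 0], [0.027, 0, 0], [0.041, 0, 0], [0.055, 0, 0], [0.069, 0, 0], [0.083, 0, 0], [0.098, 0, 0], [0.118, 0.005, -0.005], [0.14, 0.015, -0.02], [0.16, 0.025, -0.04], [0.17, 0.03, -0.05]], "gripper": [1, 1, 1, 1, 1, 1, 1, 1, 1, 1, 1, 1]}}

```text
time: 3.28
position: [0.5495, 0.1667, 0.1422]
tool_rot: [0.461, 0.888, 0.001, 0.001]
ft_force: [1.0, -0.3, -0.4]
grip_width: 0.0007
grip_force: 0.0
```

Run:
```python
from h import *
for i in range(4):
    o=status.get_obs(); c=viewer.camera("side"); t=viewer.camera("top"); o2=status.get_obs(); print(o["time"],white(c),o2["time"],white(t))
np.savez("pics/s2.npz",**c); print(o["position"],o["ft_force"])
```

```text
3.2833 [(np.float64(-56.4), np.float64(0.0704), 14)] 3.3833 [(np.float64(-59.7), np.float64(0.0712), 21)]
3.3833 [(np.float64(-56.6), np.float64(0.071), 13)] 3.4833 [(np.float64(-59.7), np.float64(0.0712), 21)]
3.4833 [(np.float64(-56.6), np.float64(0.071), 13)] 3.5833 [(np.float64(-59.7), np.float64(0.0712), 21)]
3.5833 [(np.float64(-56.6), np.float64(0.071), 13)] 3.6833 [(np.float64(-59.7), np.float64(0.0712), 21)]
[0.54961512 0.1626777  0.13957595] [ 0.78379564 -0.40213239 -0.94373457]
```

Run:
```python
from h import *
print(nd(15,.055,-.042,.14)); print(rel(nd(15,.055,-.042,.14),105))
```

```text
[ 0.60159632 -0.00653384  0.14      ]
(array([-0.1683, -0.0543, -0.0006]), array([-0.12, -0.03, 19.93]))
```

The tracker shows the platter has not moved: the finger passed just outside the post. I go back and take a line closer in.

Emit:
{"fn": "arm_command", "kwargs": {"delta_rot": [[0, 0, 6], [0, 0, 12], [0, 0, 18], [0, 0, 20], [0, 0, 20], [0, 0, 20], [0, 0, 20], [0, 0, 20]], "delta_pos": [[-0.025, -0.008, -0.01], [-0.06, -0.02, -0.01], [-0.095, -0.031, -0.01], [-0.13, -0.042, -0.01], [-0.155, -0.05, 0], [-0.168, -0.054, 0], [-0.168, -0.054, 0], [-0.168, -0.054, 0]], "gripper": [1, 1, 1, 1, 1, 1, 1, 1]}}

```text
time: 4.35
position: [0.6016, -0.0051, 0.14]
tool_rot: [0.609, 0.793, -0.0, -0.001]
ft_force: [0.0, 0.2, -0.3]
grip_width: 0.0002
grip_force: 0.0
```

Run:
```python
from h import *
o=status.get_obs(); print(o["time"],o["position"],rel(nd(15,.055,-.042,.091),105))
```

```text
4.35 [ 0.6015857  -0.00508434  0.13995222] (array([-0.0015, -0.0003,  0.049 ]), array([-0.09, -0.09, -0.1 ]))
```

Emit:
{"fn": "arm_command", "kwargs": {"delta_rot": [[0, 0, 0], [0, 0, 0], [0, 0, 0], [0, 0, 0]], "delta_pos": [[-0.002, 0, 0.02], [-0.002, 0, 0.04], [-0.002, 0, 0.049], [-0.002, 0, 0.049]], "gripper": [1, 1, 1, 1]}}

```text
time: 4.68
position: [0.6003, -0.0046, 0.0895]
tool_rot: [0.608, 0.794, -0.001, -0.003]
ft_force: [-1.0, 0.4, 0.7]
grip_width: 0.0008
grip_force: 0.0
```

Emit:
{"fn": "arm_command", "kwargs": {"delta_rot": [[0, 0, 0], [0, 0, 0], [0, 0, 0], [0, 0, 0], [0, 0, 0], [0, 0, 0], [0, 0, 0], [0, 0, 0], [0, 0, 0], [0, 0, 0]], "delta_pos": [[0.005, 0, 0], [0.014, 0, 0], [0.027, 0, 0], [0.041, 0, 0], [0.055, 0, 0], [0.069, 0, 0], [0.083, 0.003, 0], [0.1, 0.01, -0.01], [0.12, 0.02, -0.03], [0.13, 0.025, -0.05]], "gripper": [1, 1, 1, 1, 1, 1, 1, 1, 1, 1]}}

```text
time: 5.52
position: [0.5926, 0.1288, 0.1415]
tool_rot: [0.608, 0.794, 0.0, -0.001]
ft_force: [0.7, 0.1, 0.5]
grip_width: 0.0006
grip_force: 0.0
```

Run:
```python
from h import *
for i in range(4):
    o=status.get_obs(); c=viewer.camera("side"); t=viewer.camera("top"); o2=status.get_obs(); print(o["time"],white(c),o2["time"],white(t))
np.savez("pics/s2.npz",**c); print(o["position"],o["ft_force"])
cv2.imwrite("pics/s2.png",np.hstack([x["pixels"][v-60:v+60,u-65:u+65] for x,u,v in((c,285,208),(t,264,187))]))
```

```text
5.5167 [(np.float64(85.2), np.float64(0.0744), 8)] 5.6167 [(np.float64(99.3), np.float64(0.0715), 29)]
5.6167 [(np.float64(108.8), np.float64(0.0725), 13)] 5.7167 [(np.float64(123.4), np.float64(0.0713), 29)]
5.7167 [(np.float64(131.4), np.float64(0.0726), 15)] 5.8167 [(np.float64(148.3), np.float64(0.0709), 27)]
5.8167 [(np.float64(157.4), np.float64(0.0686), 12)] 5.9167 [(np.float64(173.0), np.float64(0.0705), 28)]
[0.59209694 0.12511205 0.14044611] [-0.2871413  -0.71628496 -0.15387026]
```

The platter spins freely at about 4.3 rad/s counter-clockwise, well above the required speed. I leave it running and move to a hover above the rim at −75°, where the wrist camera sees the mark and the pointer.

Run:
```python
from h import *
print(nd(-75,.075,0,.125)); print(rel(nd(-75,.075,0,.125),105))
```

```text
[ 0.55701143 -0.05264444  0.125     ]
(array([-0.1622, -0.0798,  0.0154]), array([-0.16, -0.03, -0.03]))
```

Emit:
{"fn": "arm_command", "kwargs": {"delta_rot": [[0, 0, 0], [0, 0, 0], [0, 0, 0], [0, 0, 0], [0, 0, 0], [0, 0, 0], [0, 0, 0], [0, 0, 0], [0, 0, 0], [0, 0, 0]], "delta_pos": [[-0.015, -0.008, -0.005], [-0.035, -0.017, -0.01], [-0.06, -0.03, -0.01], [-0.085, -0.042, -0.01], [-0.11, -0.054, -0.01], [-0.135, -0.066, 0], [-0.155, -0.076, 0.01], [-0.162, -0.08, 0.015], [-0.162, -0.08, 0.015], [-0.162, -0.08, 0.015]], "gripper": [1, 1, 1, 1, 1, 1, 1, 1, 1, 1]}}

```text
time: 6.75
position: [0.5575, -0.052, 0.1259]
tool_rot: [0.609, 0.793, -0.0, -0.001]
ft_force: [0.6, 0.0, 0.3]
grip_width: 0.0001
grip_force: 0.0
```

Run:
```python
from h import *
for i in range(3):
    o=status.get_obs(); c=viewer.camera("wrist"); o1=status.get_obs(); s=viewer.camera("side"); print(o["time"],o["position"].round(4),white(c,o=o,th=150),o1["time"],white(s))
np.savez("pics/w2.npz",**dict(c,pos=o["position"],rot=o["tool_rot"]))
cv2.imwrite("pics/w2.png",c["pixels"]); print(rel(nd(-75,.075,0,.125),105))
```

```text
6.75 [ 0.5575 -0.052   0.1259] [(np.float64(168.9), np.float64(0.0725), 479), (np.float64(24.4), np.float64(0.0727), 411), (np.float64(7.0), np.float64(0.0519), 345)] 6.8 None
6.85 [ 0.5583 -0.051   0.1267] [(np.float64(167.9), np.float64(0.072), 483), (np.float64(47.1), np.float64(0.0724), 433), (np.float64(17.2), np.float64(0.0569), 295)] 6.9 [(np.float64(59.1), np.float64(0.0738), 9)]
6.95 [ 0.5584 -0.0507  0.1269] [(np.float64(70.0), np.float64(0.072), 468), (np.float64(169.3), np.float64(0.0728), 445), (np.float64(48.2), np.float64(0.0605), 131)] 7.0 [(np.float64(80.7), np.float64(0.0731), 10)]
(array([-0.0013, -0.0018,  0.0019]), array([0.04, 0.02, 0.12]))
```

View pics/w2.png

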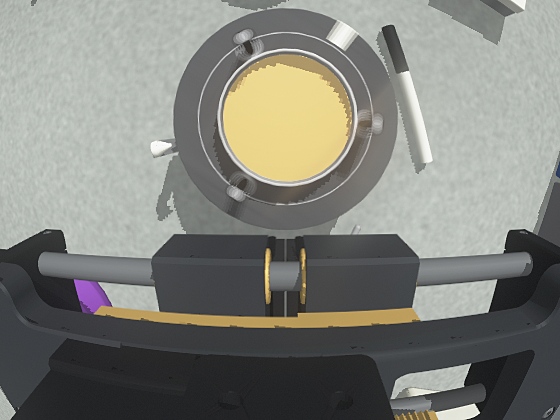

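The mark is at (342,35) in this frame and the pointer tip at about (173,147); the view is clear and the finger is well off the platter. While it runs I rehearse the quick descent in the air to learn the lag.

Emit:
{"fn": "arm_command", "kwargs": {"delta_rot": [[0, 0, 0]], "delta_pos": [[-0.001, -0.002, 0.02]], "gripper": [1]}}

```text
time: 7.13
position: [0.5599, -0.0532, 0.1098]
tool_rot: [0.608, 0.794, 0.002, 0.004]
ft_force: [0.5, -0.3, 0.6]
grip_width: 0.0004
grip_force: 0.0
```

Emit:
{"fn": "arm_command", "kwargs": {"delta_rot": [[0, 0, 0]], "delta_pos": [[0, 0, 0]], "gripper": [1]}}

```text
time: 7.22
position: [0.5547, -0.0524, 0.1048]
tool_rot: [0.608, 0.794, -0.001, -0.002]
ft_force: [-1.2, 0.5, -0.9]
grip_width: 0.0007
grip_force: 0.0
```

Emit:
{"fn": "arm_command", "kwargs": {"delta_rot": [[0, 0, 0]], "delta_pos": [[0, 0, 0]], "gripper": [1]}}

```text
time: 7.3
position: [0.5555, -0.0526, 0.1061]
tool_rot: [0.608, 0.794, -0.0, -0.001]
ft_force: [-0.3, 1.3, 0.5]
grip_width: 0.0004
grip_force: 0.0
```

Emit:
{"fn": "arm_command", "kwargs": {"delta_rot": [[0, 0, 0], [0, 0, 0], [0, 0, 0]], "delta_pos": [[0, 0, 0], [0, 0, 0], [0, 0, 0]], "gripper": [1, 1, 1]}}

```text
time: 7.55
position: [0.5569, -0.0534, 0.1072]
tool_rot: [0.609, 0.794, 0.0, 0.001]
ft_force: [0.1, -0.3, 0.8]
grip_width: 0.0005
grip_force: 0.0
```

```bash
cat >> h.py <<'E'
def wmark(n=1,zs=.066):
    "mark angle (deg) seen by the wrist camera, with its time"
    out=[]
    for _ in range(n):
        o=status.get_obs(); c=viewer.camera("wrist"); c["pixels"]=c["pixels"].copy(); c["pixels"][226:]=0
        w=[a for a in (white(c,zs,o=o,th=150) or []) if a[2]>150 and abs(a[1]-.0715)<.003]; out.append((o["time"],float(w[0][0]) if w else np.nan))
    return np.array(out),c,o
def fit(a):
    a=a[~np.isnan(a[:,1])]; t=a[-1,0]; th=np.degrees(np.unwrap(np.radians(a[:,1]))); p=np.polyfit(a[:,0]-t,th,2 if len(a)>8 else 1); return t,p[::-1],np.std(th-np.polyval(p,a[:,0]-t))
E
python3 - <<'E'
from h import *
w=dict(np.load("pics/w2.npz")); p=w["pixels"].copy(); p[226:]=0; w["pixels"]=p
v,u=np.nonzero(p.min(2)>205); k=(u>145)&(u<180)&(v>135)&(v<160); u,v=u[k],v[k]; print(len(u),u.min(),u.max(),v[u>172].mean())
for z in(.066,.071):
    P=wray(w,np.c_[u,v],z,w["pos"],w["rot"])[:,:2]-C; R=np.hypot(*P.T); m=P.mean(0); print(z,np.degrees(np.arctan2(m[1],m[0])),R.min(),R.max())
# platter edge centre in the wrist view
a,c,o=wmark(6); print(a.round(3).tolist(),fit(a),o["position"])
np.savez("pics/w3.npz",**dict(c,pos=o["position"],rot=o["tool_rot"]))
E
```

```text
186 150 171 nan
0.066 -153.56593947212562 0.08043325279619526 0.09695321604615745
0.071 -153.46905677315482 0.07860707656039574 0.0947591199430184
[[7.55, -146.9], [7.6, -134.8], [7.65, -122.9], [7.7, -110.9], [7.75, -99.3], [7.8, 169.3]] (np.float64(7.8), array([-141.42857143,  -57.42857143]), np.float64(29.149573222392455)) [ 0.55645015 -0.05347033  0.10680018]<stdin>:3: RuntimeWarning: Mean of empty slice.
  ret = ret.dtype.type(ret / rcount)
```

Run:
```python
from h import *
w=dict(np.load("pics/w3.npz")); o={"position":w["pos"],"tool_rot":w["rot"]}
g=w["pixels"].min(2); v,u=np.nonzero(g>150); P=wray(w,np.c_[u,v],.066,w["pos"],w["rot"])[:,:2]-C; R=np.hypot(*P.T); k=(R>.062)&(R<.0795); a=np.degrees(np.arctan2(P[:,1],P[:,0])); k&=(abs(a-169)<8); print("false at",u[k].mean() if k.any() else 0,v[k].mean() if k.any() else 0,k.sum())
import pickle
S=[]
for i in range(30):
    ob=status.get_obs(); c=viewer.camera("wrist"); p=c["pixels"].copy(); p[226:]=0; c["pixels"]=p
    S.append((ob,c))
pickle.dump(S,open("pics/turn.pkl","wb"))
for ob,c in S[::2]: print(round(ob["time"],3),[tuple(map(float,x)) for x in (white(c,o=ob,th=150) or [])])
```

```text
false at 175.1951219512195 65.59349593495935 123
7.85 [(169.1, 0.0724, 551.0), (-75.7, 0.0677, 354.0), (34.1, 0.0574, 208.0)]
7.95 [(169.0, 0.0725, 545.0), (-52.6, 0.071, 501.0), (45.0, 0.0598, 168.0)]
8.05 [(168.9, 0.0724, 543.0), (-30.6, 0.0722, 523.0), (-14.7, 0.0588, 194.0)]
8.15 [(169.5, 0.0725, 549.0), (-8.4, 0.0726, 490.0), (-0.6, 0.0571, 244.0)]
8.25 [(169.2, 0.0724, 548.0), (13.5, 0.0727, 481.0), (14.9, 0.0554, 277.0)]
8.35 [(169.4, 0.0725, 550.0), (35.3, 0.0727, 486.0), (30.4, 0.057, 245.0)]
8.45 [(169.0, 0.0724, 552.0), (57.4, 0.0722, 516.0), (42.8, 0.0589, 193.0)]
8.55 [(79.4, 0.0718, 554.0), (169.4, 0.0725, 552.0), (-15.8, 0.0599, 170.0)]
8.65 [(169.4, 0.0724, 555.0), (101.7, 0.0694, 475.0), (-5.7, 0.0575, 227.0)]
8.75 [(146.3, 0.0659, 1152.0), (8.6, 0.0557, 265.0), (65.3, 0.0693, 147.0)]
8.85 [(158.3, 0.0698, 1121.0), (28.2, 0.0561, 245.0), (86.7, 0.0683, 154.0)]
8.95 [(170.1, 0.0708, 1101.0), (38.6, 0.0585, 204.0), (108.5, 0.067, 151.0)]
9.05 [(-178.4, 0.0692, 1076.0), (-20.6, 0.0604, 150.0), (130.7, 0.0656, 147.0)]
9.15 [(-142.6, 0.0699, 589.0), (169.2, 0.0725, 545.0), (-9.3, 0.0582, 207.0)]
9.25 [(-119.4, 0.0703, 604.0), (169.1, 0.0724, 545.0), (1.4, 0.0557, 251.0)]
```

```bash
cat > tr.py <<'E'
from h import *
import pickle
def mk(c,ob,cc,th=150):
    p=c["pixels"].copy(); p[226:]=0; w=white(dict(c,pixels=p),o=ob,th=th,cc=cc,r0=.0635,r1=.0785) or []
    w=[a for a in w if a[2]>150]; return [ob["time"],float(w[0][0]),float(w[0][1]),w[0][2]] if w else [ob["time"]]+[np.nan]*3
def series(S,cc): return np.array([mk(c,o,cc) for o,c in S])
def model(a,k=2):
    a=a[~np.isnan(a[:,1])]; t0=a[-1,0]; th=np.degrees(np.unwrap(np.radians(a[:,1]))); p=np.polyfit(a[:,0]-t0,th,k); return t0,p,th-np.polyval(p,a[:,0]-t0)
E
python3 - <<'E'
from tr import *
S=pickle.load(open("pics/turn.pkl","rb")); cc=np.array([.5393,.0203])
for it in range(4):
    a=series(S,cc); b=a[~np.isnan(a[:,1])]; t=np.radians(b[:,1]); s=np.linalg.lstsq(np.c_[np.cos(t),np.sin(t),np.ones(len(t))],b[:,2],rcond=None)[0]; print(cc,s,len(b)); cc=cc+s[:2]
print(a[::3].round(3).tolist()); t0,p,r=model(a); print(t0,p,r.round(1))
w=dict(np.load("pics/w2.npz")); q=w["pixels"]; v,u=np.nonzero(q.min(2)>205); k=(u>145)&(u<180)&(v>135)&(v<160)
P=wray(w,np.c_[u,v][k],.070,w["pos"],w["rot"])[:,:2]-cc; m=P.mean(0); R=np.hypot(*P.T); print("index",np.degrees(np.arctan2(m[1],m[0])),R.min(),R.max())
E
```

```text
[0.5393 0.0203] [9.66895345e-05 2.83476361e-04 7.07083932e-02] 30
[0.53939669 0.02058348] [0.00010279 0.00019367 0.07068107] 30
[0.53949948 0.02077715] [7.02507817e-05 1.66041070e-04 7.06798715e-02] 30
[0.53956973 0.02094319] [6.64564249e-05 1.12453973e-04 7.06765583e-02] 30
[[7.85, -77.6, 0.068, 353.0], [8.0, -43.5, 0.071, 526.0], [8.15, -9.6, 0.071, 520.0], [8.3, 24.2, 0.071, 527.0], [8.45, 58.1, 0.071, 544.0], [8.6, 91.9, 0.07, 501.0], [8.75, 126.4, 0.071, 550.0], [8.9, 160.6, 0.071, 552.0], [9.05, -165.3, 0.071, 553.0], [9.2, -131.5, 0.071, 549.0]]
9.3 [  0.61556491 227.59735222 251.31923387] [-0.2  0.2  0.3  0.   0.   0.1  0.  -0.  -0.  -0.1 -0.2 -0.2 -0.2 -0.2
 -0.2 -0.4 -0.1  0.3  0.1  0.1  0.2  0.2  0.3  0.2  0.2  0.3  0.1 -0.1
 -0.2 -0.5]
index -153.35324629684249 0.08135848632981936 0.09758422074288031
```

Tracking is good to about 0.3°: 226°/s, with the index at −153.4° in the same frame. It has already run untouched for over 3 s. I lower the finger slowly to hover just over the bare rim, still without contact, and let the platter lose some speed.

Emit:
{"fn": "arm_command", "kwargs": {"delta_rot": [[0, 0, 0], [0, 0, 0], [0, 0, 0], [0, 0, 0], [0, 0, 0], [0, 0, 0], [0, 0, 0], [0, 0, 0], [0, 0, 0], [0, 0, 0], [0, 0, 0], [0, 0, 0]], "delta_pos": [[0, 0, 0.004], [0, 0, 0.009], [0, 0, 0.014], [0, 0, 0.019], [0, 0, 0.023], [0, 0, 0.026], [0, 0, 0.028], [0, 0, 0.03], [0, 0, 0.031], [0, 0, 0.032], [0, 0, 0.032], [0, 0, 0.032]], "gripper": [1, 1, 1, 1, 1, 1, 1, 1, 1, 1, 1, 1]}}

```text
time: 10.35
position: [0.5564, -0.0534, 0.0747]
tool_rot: [0.609, 0.793, 0.0, 0.0]
ft_force: [0.1, 0.2, 0.3]
grip_width: 0.0003
grip_force: 0.0
```

Emit:
{"fn": "arm_command", "kwargs": {"delta_rot": [[0, 0, 0], [0, 0, 0], [0, 0, 0], [0, 0, 0], [0, 0, 0], [0, 0, 0], [0, 0, 0], [0, 0, 0], [0, 0, 0], [0, 0, 0], [0, 0, 0], [0, 0, 0]], "delta_pos": [[0, 0, 0], [0, 0, 0], [0, 0, 0], [0, 0, 0], [0, 0, 0], [0, 0, 0], [0, 0, 0], [0, 0, 0], [0, 0, 0], [0, 0, 0], [0, 0, 0], [0, 0, 0]], "gripper": [1, 1, 1, 1, 1, 1, 1, 1, 1, 1, 1, 1]}}

```text
time: 11.35
position: [0.5563, -0.0534, 0.0746]
tool_rot: [0.609, 0.794, -0.0, 0.0]
ft_force: [-0.0, -1.1, 0.3]
grip_width: 0.0003
grip_force: 0.0
```

Emit:
{"fn": "arm_command", "kwargs": {"delta_rot": [[0, 0, 0], [0, 0, 0], [0, 0, 0], [0, 0, 0], [0, 0, 0], [0, 0, 0], [0, 0, 0], [0, 0, 0], [0, 0, 0], [0, 0, 0], [0, 0, 0], [0, 0, 0]], "delta_pos": [[0, 0, 0], [0, 0, 0], [0, 0, 0], [0, 0, 0], [0, 0, 0], [0, 0, 0], [0, 0, 0], [0, 0, 0], [0, 0, 0], [0, 0, 0], [0, 0, 0], [0, 0, 0]], "gripper": [1, 1, 1, 1, 1, 1, 1, 1, 1, 1, 1, 1]}}

```text
time: 12.35
position: [0.5563, -0.0534, 0.0745]
tool_rot: [0.609, 0.793, -0.0, -0.0]
ft_force: [-0.4, 0.5, -0.6]
grip_width: 0.0006
grip_force: 0.0
```

Emit:
{"fn": "arm_command", "kwargs": {"delta_rot": [[0, 0, 0], [0, 0, 0], [0, 0, 0], [0, 0, 0], [0, 0, 0], [0, 0, 0], [0, 0, 0], [0, 0, 0], [0, 0, 0], [0, 0, 0], [0, 0, 0], [0, 0, 0]], "delta_pos": [[0, 0, 0], [0, 0, 0], [0, 0, 0], [0, 0, 0], [0, 0, 0], [0, 0, 0], [0, 0, 0], [0, 0, 0], [0, 0, 0], [0, 0, 0], [0, 0, 0], [0, 0, 0]], "gripper": [1, 1, 1, 1, 1, 1, 1, 1, 1, 1, 1, 1]}}

```text
time: 13.35
position: [0.5563, -0.0534, 0.0746]
tool_rot: [0.609, 0.793, 0.0, 0.0]
ft_force: [0.3, 0.6, 0.4]
grip_width: 0.0007
grip_force: 0.0
```

Emit:
{"fn": "arm_command", "kwargs": {"delta_rot": [[0, 0, 0], [0, 0, 0], [0, 0, 0], [0, 0, 0], [0, 0, 0], [0, 0, 0], [0, 0, 0], [0, 0, 0], [0, 0, 0], [0, 0, 0], [0, 0, 0], [0, 0, 0]], "delta_pos": [[0, 0, 0], [0, 0, 0], [0, 0, 0], [0, 0, 0], [0, 0, 0], [0, 0, 0], [0, 0, 0], [0, 0, 0], [0, 0, 0], [0, 0, 0], [0, 0, 0], [0, 0, 0]], "gripper": [1, 1, 1, 1, 1, 1, 1, 1, 1, 1, 1, 1]}}

```text
time: 14.35
position: [0.5563, -0.0534, 0.0745]
tool_rot: [0.609, 0.793, -0.0, -0.0]
ft_force: [0.3, -0.4, -0.6]
grip_width: 0.0004
grip_force: 0.0
```

Emit:
{"fn": "arm_command", "kwargs": {"delta_rot": [[0, 0, 0], [0, 0, 0], [0, 0, 0], [0, 0, 0], [0, 0, 0], [0, 0, 0], [0, 0, 0], [0, 0, 0], [0, 0, 0], [0, 0, 0], [0, 0, 0], [0, 0, 0]], "delta_pos": [[0, 0, 0], [0, 0, 0], [0, 0, 0], [0, 0, 0], [0, 0, 0], [0, 0, 0], [0, 0, 0], [0, 0, 0], [0, 0, 0], [0, 0, 0], [0, 0, 0], [0, 0, 0]], "gripper": [1, 1, 1, 1, 1, 1, 1, 1, 1, 1, 1, 1]}}

```text
time: 15.35
position: [0.5563, -0.0534, 0.0745]
tool_rot: [0.609, 0.794, -0.0, -0.0]
ft_force: [-0.4, -0.7, 0.0]
grip_width: 0.0003
grip_force: 0.0
```

```bash
cat >> tr.py <<'E'
CW=np.array([.5396,.0209]); IDX=-153.4
def shots(n):
    S=[]
    for _ in range(n): o=status.get_obs(); S.append((o,viewer.camera("wrist")))
    return S
E
python3 - <<'E'
from tr import *
S=shots(10); a=series(S,CW); print(a.round(3).tolist()); t0,p,r=model(a,1); print(t0,p,r.round(1)); o=status.get_obs(); print(o["time"],o["position"],rel(nd(-75,.075,0,.069),105)); cv2.imwrite("pics/w4.png",S[-1][1]["pixels"])
E
```

```text
[[15.35, 51.5, 0.071, 666.0], [15.4, 60.8, 0.071, 665.0], [15.45, 69.7, 0.07, 604.0], [15.5, 78.2, 0.067, 305.0], [15.55, 148.1, 0.068, 210.0], [15.6, 157.4, 0.068, 212.0], [15.65, 48.9, 0.071, 212.0], [15.7, 57.9, 0.071, 208.0], [15.75, 67.1, 0.071, 208.0], [15.8, 137.3, 0.069, 502.0]]
15.8 [ 82.26666667 106.2       ] [-17.7 -12.5  -7.7  -3.3  62.5  67.7 -45.  -40.1 -35.   31.1]
15.85 [ 0.55630791 -0.05341196  0.0745558 ] (array([0.0006, 0.0009, 0.0056]), array([0.  , 0.  , 0.02]))
```

View pics/w4.png

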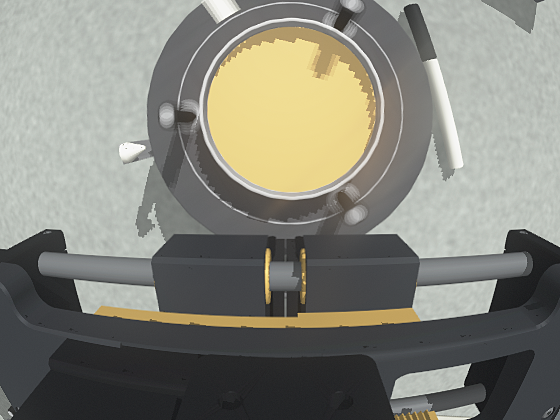

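In this frame the mark is at the top edge at (220,10) and moving on; the pointer is at (130,152). The platter now runs at about 180°/s. I lower the last few millimetres to 4 mm over the rim, then fit the motion.

Emit:
{"fn": "arm_command", "kwargs": {"delta_rot": [[0, 0, 0], [0, 0, 0], [0, 0, 0], [0, 0, 0], [0, 0, 0], [0, 0, 0]], "delta_pos": [[0, 0, 0.001], [0, 0, 0.002], [0, 0, 0.003], [0, 0, 0.004], [0, 0, 0.0045], [0, 0, 0.0045]], "gripper": [1, 1, 1, 1, 1, 1]}}

```text
time: 16.35
position: [0.5562, -0.0534, 0.0699]
tool_rot: [0.609, 0.793, -0.0, -0.0]
ft_force: [0.0, -0.4, -0.6]
grip_width: 0.0008
grip_force: 0.0
```

```bash
cat >> tr.py <<'E'
def good(a): return a[(abs(a[:,2]-.0707)<.0012)&(a[:,3]>480)]
E
python3 - <<'E'
from tr import *
S=shots(26); a=series(S,CW); pickle.dump(S,open("pics/run2.pkl","wb")); print(a[:,[0,1,3]].round(2).tolist()); a=good(a)
np.save("pics/a.npy",a); t0,p,r=model(a,1); print(len(a),t0,p,r.round(1))
o=status.get_obs(); print(o["time"],o["position"])
E
```

```text
[[16.35, -120.9, 716.0], [16.4, -112.3, 607.0], [16.45, -103.9, 292.0], [16.5, -155.5, 214.0], [16.55, -146.0, 212.0], [16.6, -14.3, 215.0], [16.65, -5.2, 208.0], [16.7, 3.7, 212.0], [16.75, -46.9, 235.0], [16.8, -38.6, 531.0], [16.85, -30.6, 657.0], [16.9, -21.7, 664.0], [16.95, -12.8, 661.0], [17.0, -4.0, 663.0], [17.05, 4.9, 663.0], [17.1, 13.8, 664.0], [17.15, 22.7, 663.0], [17.2, 31.5, 669.0], [17.25, 40.3, 671.0], [17.3, 49.2, 676.0], [17.35, 58.1, 682.0], [17.4, 66.6, 645.0], [17.45, 74.3, 350.0], [17.5, 143.7, 218.0], [17.55, 152.5, 220.0], [17.6, 161.3, 224.0]]
15 17.4 [178.74524622  67.31561433] [-0.5 -0.9  1.3  0.4  0.4  0.3  0.2  0.1  0.1  0.1 -0.1 -0.2 -0.2 -0.3
 -0.7]
17.65 [ 0.55633031 -0.05342364  0.07005908]
```

Run:
```python
from tr import *
a=series(shots(6),CW); o=status.get_obs(); print(a.round(3).tolist())
g=a[a[:,3]>300]; g=g[abs(g[:,2]-.0707)<.0015]; w=176.
for r in g: print(r[:2], "t at lead 18:", r[0]+((IDX-18-r[1])%360)/w)
b=np.load("pics/a.npy")[-4]; print("from old",b[0]+((IDX-18-b[1])%360)/w, o["time"],o["position"])
```

```text
[[17.65, 170.3, 0.068, 225.0], [17.7, 179.2, 0.068, 226.0], [17.75, -171.8, 0.068, 224.0], [17.8, 139.2, 0.069, 497.0], [17.85, 147.0, 0.071, 701.0], [17.9, 155.9, 0.071, 698.0]]
[ 17.85 147.  ] t at lead 18: 18.08636363636364
[ 17.9 155.9] t at lead 18: 18.085795454545455
from old 18.092613636363637 17.95 [ 0.55632169 -0.05340419  0.07005098]
```

Run:
```python
from tr import *
a=series(shots(1),CW); print(a, status.get_obs()["time"])
```

```text
[[1.795e+01 1.648e+02 7.080e-02 6.930e+02]] 18.0
```

Emit:
{"fn": "arm_command", "kwargs": {"delta_rot": [[0, 0, 0], [0, 0, 0], [0, 0, 0], [0, 0, 0]], "delta_pos": [[0, 0, 0], [0, 0, 0.006], [0, 0, 0.007], [0, 0, 0.007]], "gripper": [1, 1, 1, 1]}}

```text
time: 18.33
position: [0.559, -0.0533, 0.0662]
tool_rot: [0.609, 0.793, 0.002, 0.003]
ft_force: [-0.8, 2.5, 21.1]
grip_width: 0.0005
grip_force: 10.3
```

Run:
```python
from tr import *
S=shots(3); a=series(S,CW); print(a.round(3).tolist()); o=status.get_obs(); print(o["time"],o["position"],o["ft_force"],o["moment"]); cv2.imwrite("pics/w5.png",S[-1][1]["pixels"]); np.savez("pics/w5.npz",**dict(S[-1][1],pos=o["position"],rot=o["tool_rot"]))
```

```text
[[18.333, -156.7, 0.071, 503.0], [18.383, -156.8, 0.071, 502.0], [18.433, -156.8, 0.071, 501.0]]
18.4833 [ 0.55887735 -0.0533445   0.06626302] [-1.40274674  2.81579536 20.96578024] [0.51197697 0.26871853 0.02061147]
```

View pics/w5.png

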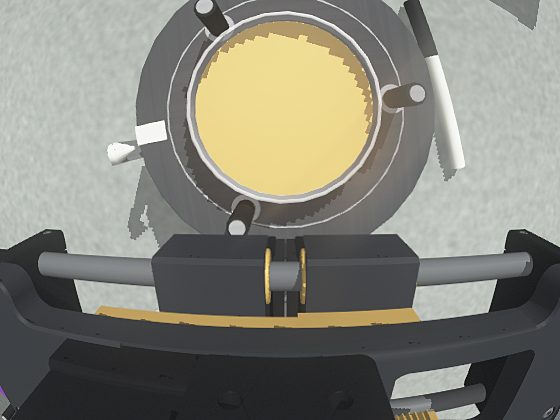

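The first stop is near the pointer: the mark is at (151,132) and the pointer at (120,152), so the mark is a few degrees short. I measure both in this one frame, then ease it on with the finger still pressed.

```bash
cat > off.py <<'E'
from tr import *
def off(c,o):
    p=c["pixels"]; g=p.min(2); r={}
    for n,z,lo,hi,th in(("mark",.066,.0605,.0798,180),("ptr",.070,.0815,.100,200)):
        v,u=np.nonzero(g[:226]>th); P=wray(c,np.c_[u,v],z,o["position"],o["tool_rot"])[:,:2]-CW; R=np.hypot(*P.T); A=np.degrees(np.arctan2(P[:,1],P[:,0])); k=(R>lo)&(R<hi)&(abs(A-IDX)<18)
        r[n]=(P[k].mean(0),k.sum()); print(n,A[k].mean().round(2),A[k].min().round(1),A[k].max().round(1),R[k].min().round(4),R[k].max().round(4),k.sum(),u[k].mean().round(1),v[k].mean().round(1))
if __name__=="__main__":
    o=status.get_obs(); c=viewer.camera("wrist"); off(c,o); s=viewer.camera("side"); print("side",white(s,r0=.06,th=150)); t=viewer.camera("top"); print("top",white(t)); print(o["time"],o["position"],o["ft_force"]); np.savez("pics/last.npz",**dict(c,pos=o["position"],rot=o["tool_rot"]))
E
python3 off.py
```

```text
mark -156.87 -171.2 -136.2 0.0605 0.0798 630 150.4 132.1
ptr -153.55 -163.6 -136.2 0.0816 0.0976 320 117.9 149.7
side [(np.float64(-158.7), np.float64(0.0689), 20)]
top None
18.4833 [ 0.55887735 -0.0533445   0.06626302] [-1.40274674  2.81579536 20.96578024]
```

Emit:
{"fn": "arm_command", "kwargs": {"delta_rot": [[0, 0, 0], [0, 0, 0], [0, 0, 0], [0, 0, 0], [0, 0, 0], [0, 0, 0], [0, 0, 0], [0, 0, 0], [0, 0, 0]], "delta_pos": [[0, 0.0005, 0], [0, 0.001, 0], [0, 0.0017, 0], [0, 0.0024, 0], [0, 0.003, 0], [0, 0.0036, 0], [0, 0.004, 0], [0, 0.0042, 0], [0, 0.0042, 0]], "gripper": [1, 1, 1, 1, 1, 1, 1, 1, 1]}}

```text
time: 19.38
position: [0.5627, -0.0524, 0.0663]
tool_rot: [0.609, 0.794, 0.001, 0.003]
ft_force: [-2.0, 2.0, 20.7]
grip_width: -0.0001
grip_force: 10.1
```

```bash
python3 off.py
```

```text
mark -154.17 -171.0 -136.3 0.0605 0.0798 624 144.9 138.6
ptr -153.54 -163.4 -150.6 0.0816 0.0978 314 111.9 150.0
side [(np.float64(-155.6), np.float64(0.0689), 20)]
top None
19.3833 [ 0.56265691 -0.05236568  0.0662522 ] [-2.02942711  2.00576956 20.66926347]
```

The mark is now 0.6° from the pointer. I unload the finger gradually before lifting, watching for drift.

Emit:
{"fn": "arm_command", "kwargs": {"delta_rot": [[0, 0, 0], [0, 0, 0], [0, 0, 0], [0, 0, 0], [0, 0, 0], [0, 0, 0]], "delta_pos": [[0, 0.0004, -0.0003], [0, 0.0006, -0.0007], [0, 0.0008, -0.0011], [0, 0.001, -0.0015], [0, 0.001, -0.0015], [0, 0.001, -0.0015]], "gripper": [1, 1, 1, 1, 1, 1]}}

```text
time: 20.03
position: [0.5629, -0.0523, 0.0664]
tool_rot: [0.609, 0.793, 0.001, 0.002]
ft_force: [0.2, 0.3, 11.3]
grip_width: 0.0008
grip_force: 5.9
```

```bash
python3 off.py
```

```text
mark -153.97 -171.1 -138.0 0.0605 0.0798 624 144.7 139.1
ptr -153.54 -163.4 -150.6 0.0816 0.0979 315 111.7 150.0
side [(np.float64(-155.6), np.float64(0.0689), 20)]
top None
20.0333 [ 0.56289455 -0.05231134  0.06635274] [ 0.1664194   0.30474575 11.33758507]
```

Emit:
{"fn": "arm_command", "kwargs": {"delta_rot": [[0, 0, 0], [0, 0, 0], [0, 0, 0], [0, 0, 0], [0, 0, 0], [0, 0, 0]], "delta_pos": [[0, 0.0003, -0.0004], [0, 0.0006, -0.0008], [0, 0.0008, -0.0011], [0, 0.001, -0.0013], [0, 0.001, -0.0013], [0, 0.001, -0.0013]], "gripper": [1, 1, 1, 1, 1, 1]}}

```text
time: 20.68
position: [0.5631, -0.0522, 0.0664]
tool_rot: [0.609, 0.794, 0.0, 0.001]
ft_force: [-0.4, -0.8, 5.7]
grip_width: 0.0003
grip_force: 3.2
```

```bash
python3 off.py
```

```text
mark -153.8 -171.1 -135.7 0.0605 0.0798 618 144.6 139.6
ptr -153.54 -163.5 -150.6 0.0816 0.0978 312 111.5 150.1
side [(np.float64(-155.6), np.float64(0.0689), 20)]
top None
20.6833 [ 0.56310408 -0.05217806  0.06640469] [-0.41761173 -0.7939586   5.6691334 ]
```

Emit:
{"fn": "arm_command", "kwargs": {"delta_rot": [[0, 0, 0], [0, 0, 0], [0, 0, 0], [0, 0, 0], [0, 0, 0], [0, 0, 0]], "delta_pos": [[0, 0.0002, -0.0003], [0, 0.0004, -0.0006], [0, 0.0005, -0.0008], [0, 0.0006, -0.0009], [0, 0.0006, -0.0009], [0, 0.0006, -0.0009]], "gripper": [1, 1, 1, 1, 1, 1]}}

```text
time: 21.33
position: [0.5627, -0.0515, 0.0665]
tool_rot: [0.609, 0.793, -0.0, -0.0]
ft_force: [0.3, -1.0, 1.2]
grip_width: 0.0004
grip_force: 0.5
```

```bash
python3 off.py
```

```text
mark -153.86 -171.3 -136.5 0.0605 0.0798 610 145.7 140.7
ptr -153.43 -163.5 -135.9 0.0816 0.098 306 112.4 151.7
side [(np.float64(-155.6), np.float64(0.0689), 20)]
top None
21.3333 [ 0.56266307 -0.05154596  0.06648676] [ 0.25545773 -1.01486153  1.18204824]
```

Almost no load remains and the mark is still on the pointer. Now I lift straight up slowly, then clear.

Emit:
{"fn": "arm_command", "kwargs": {"delta_rot": [[0, 0, 0], [0, 0, 0], [0, 0, 0], [0, 0, 0], [0, 0, 0], [0, 0, 0], [0, 0, 0], [0, 0, 0], [0, 0, 0], [0, 0, 0], [0, 0, 0], [0, 0, 0]], "delta_pos": [[0, 0, -0.0005], [0, 0, -0.001], [0, 0, -0.002], [0, 0, -0.003], [0, 0, -0.005], [0, 0, -0.008], [0, 0, -0.012], [0, 0, -0.018], [0, 0, -0.026], [0, 0, -0.034], [0, 0, -0.04], [0, 0, -0.04]], "gripper": [1, 1, 1, 1, 1, 1, 1, 1, 1, 1, 1, 1]}}

```text
time: 22.48
position: [0.5641, -0.0519, 0.1087]
tool_rot: [0.609, 0.794, 0.001, 0.002]
ft_force: [-0.4, 0.1, 0.7]
grip_width: 0.0003
grip_force: 0.0
```

Run:
```python
from off import *
for i in range(8):
    o=status.get_obs(); c=viewer.camera("wrist")
    if i%7==0: print(o["time"],o["position"]); off(c,o)
    viewer.camera("side")
cv2.imwrite("pics/w6.png",c["pixels"])
```

```text
22.4833 [ 0.56407356 -0.05194737  0.10867939]
mark -154.28 -171.1 -137.4 0.0605 0.0798 425 168.8 135.4
ptr -153.33 -163.7 -135.6 0.0817 0.0978 213 141.1 145.1
23.1833 [ 0.56286727 -0.05164627  0.10665505]
mark -154.16 -170.9 -137.6 0.0605 0.0798 433 169.8 136.7
ptr -153.21 -163.7 -135.7 0.0815 0.0978 224 141.9 146.5
```

View pics/w6.png

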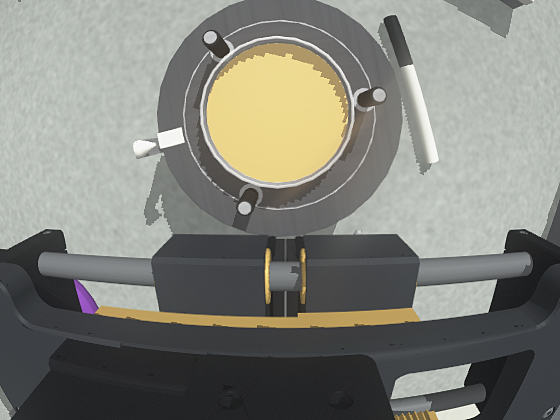

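The final view shows the white mark at (170,137) in line with the pointer at (142,146), about 1° off. It stood still over 0.7 s, and the finger is 40 mm clear. I hand in.

```bash
python3 -c "
from rig import robot; print(robot.hand_in())"
```

```text
the job is handed in; nothing more can be done
None
```

I gave the plate its finishing spin and handed the job in. It ran free at about 4 rad/s for over 12 s. The fingertip brake stopped it about 3° short of the pointer, I eased it to within about 1°, and it stood still after I lifted the finger.

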